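# Seat the whetstone carrier in its rail notches and bolt it

### The arm

A 6-joint arm with a two-finger parallel gripper is mounted at the origin on the work surface. World frame = base frame: x ahead of the robot, y to its left, z up, the work surface at z = 0. Lengths are in m, angles in rad, forces in N, time in s.
With the tool pointing down it reaches from about 0.425 to 0.95 m from the base axis. Payload 3.5 kg.
Tool frame: the origin (TCP) lies on the centre line of the jaws, within the pads' length; the fingertips stand 14 mm ahead of it and the grasp point (between the pads) lies 5 mm behind it (ctrl.finger_overhang is the distance from the TCP to the fingertips, in m); z points along the fingers, y is the line along which they close (so a half turn about z gives the same grasp; the last joint's range is limited). The gripper opens to 85 mm and grips with 20 to 120 N. Pads are 22 mm wide; open, the fingers measure 114 mm over their backs; the gripper's body (76 mm by 85 mm) begins 54 mm behind the grasp point. The pads swing forward as they close: fully open they stand 13 mm farther back than shut.
Start: joints at [-1.265, 0.286, 1.577, -0, 1.279, -0.15], TCP at [0.297, -0.606, 0.245] pointing down, gripper open.
Joint ranges: [-2.77, 2.77], [-0.9, 2.22], [0.21, 2.48], [-1.53, 4.67], [0.24, 2.81], [-2.84, 2.84]. Speed limits (rad/s): [2.79, 2.79, 3.14, 3.14, 3.14, 3.14].

### API

Orientations are given as a unit quaternion [x, y, z, w].
In Python, from plant import ctrl gives the robot as it stands.
- The arm moves only by the tool send_rows, never from a script. Its argument "moves" is text: rows parted by semicolons, each of 7 numbers parted by spaces: the turn, a rotation vector about the tool's x, y, z in units of 360 degrees (1.0 is 360 degrees), then the shift along the tool's x, y, z in units of 20 cm (1.0 is 20 cm), then the gripper's target within -1 to 1 (fully open at 1, half-way at 0, shut at -1). A call has 1 to 12 rows; each row is the pose to reach, as a shift and turn from the pose commanded when the call began, along the tool's axes at that moment, turning the shorter way round; what a row does not reach only later rows make up. A row lasts 1/8 s, in which the tool goes at most 62.5 mm and 10.7 degrees, less where a joint would pass 70% of its speed; a pose out of reach is approached as far as the arm can. A call with a number of a shift or a turn outside -1 to 1 is refused whole. A call with a gripper value outside its range is refused whole. The fingers move at their own pace and stop on an object; "newtons" is the grip in N (left out, the last holds). Time passes only in rows, so rows that repeat a pose let the fingers close. It gives the time, the measured TCP pose, the force, the opening and the grip force at its end, in the units of the state.
- ctrl.get_state(): the state, without advancing time (a new reading comes with each control period).
- ctrl.read_camera(name): name is "scene" or "top" or "wrist"; returns a dict with "image" (384x512x3 uint8, red, green, blue), "fovy" (degrees; the focal length in pixels is half the picture's height over the tangent of half this angle, whatever the lens; pixels are square), "cx", "cy" (the principal point, pixels), "extrinsics" (4x4, takes a point from camera to world coordinates). Camera axes: x right, y up, looking along -z (the intrinsics and any distortion apply to the point x, -y, -z); pixel columns grow to the right and rows downward; lengths in m; the calibration is good to about 2 mm. A picture is of the moment at which its call begins. There is no depth.
- ctrl.sign_off(): hands the job in; it is judged then, once.
The state is a dict: "time": time; "qpos": joint angles; "dq": joint speeds; "joint_efforts": joint torques, N m; "eef_pos": TCP position; "tcp_rot": TCP orientation; "contact_force": force on the tool from outside, world axes, zero at the start; "wrist_torque": the same for the moment, N m; "opening": opening from 0.0 (shut) to 1.0 (fully open); "finger_force": force on a finger pad.
Only numpy, scipy, OpenCV 4.12 (cv2) and the standard library are available. Lean on these libraries where they do the work, as an engineer would, in place of code of your own. Each camera call takes 0.05 s, during which the arm holds its last target. There are 200 camera calls.

### The job

On the sharpening station, push the wooden board that carries the whetstone along its rails with a fingertip until you feel it drop into the locating notches and sit flat on the rails. Then push the steel bolt by its knob fully across behind the board's tail end so it cannot slide back. Only push: do not lift or tip the board, leave the other things on the bench where they are, and finish with the hand clear of everything.

Things in the scene. Friction and masses are not known exactly. Their poses are not given: they have to be found in the camera images.
- station: Fixed white base plate, 380 x 265 x 12 mm (x -190 to +190, y -140 to +125), with two rails along its x axis. Origin: bench level, midway between the rails. +x is the way the board is pushed (roughly to the robot's left), +y points to the bolt's side (roughly towards the robot). All 'station' numbers are mm in this frame. Between the rails (|y| < 21) only the plate, top at 12 mm.
- seat (a point): Where the seated board's origin comes: station x = +50, y = 0, at the height of the rail tops (30 mm). Rails: aluminium, x -185 to +185, |y| 21.5 to 51.5, with four notches 19 mm long, 9 mm deep, under the board's feet when it is here (play 2.5 mm either way in x). Dark guides outside the rails: inner faces |y| = 51.5, outer 57.5, tops at 40 mm.
- carrier: Loose wooden board, 200 x 100 x 22 mm (x, y, z), 0.6 to 0.9 kg. Origin: centre of its underside; axes as the station's; its tail end face, to be pushed, is at its x = -100. Four feet reach 6 mm below: origin 36 mm above the bench while sliding, 30 mm when seated flat on the rails. Starts 50 to 115 mm short (-x) of the seat. Sliding takes 2 to 8 N; once dropped in, notch walls stop it.
- stone_top (a point): Centre of the top face of the grey and tan whetstone fixed on the board, 165 x 62 x 22 mm (x, y, z), 44 mm above the board's underside. Black rubber end stops beside it.
- bolt (a joint): Travel of the steel bolt in m: 0 drawn back, 0.04 fully across; starts at 0 to 0.006. Moves towards station -y (roughly away from the robot), stays where left, takes about 2 N. Bar 14 mm wide in x, from 41 to 51 mm above the bench, centred at station x = -61; inner end at station y = 60 less the travel. Clears the seated board's tail by about 4 mm; hits the board's side if it is not home.
- bolt_knob (a point): Centre of the bolt's upright round knob, 14 mm in diameter, 51 to 81 mm above the bench; this point is at 66 mm, station x = -61, y = 116 less the travel (76 when fully across). Push its +y side towards station -y. Below it a grey block (station x -76 to -46, y 58.5 to 123.5, top at 40 mm) guides the bar, with a strap over it at y 58 to 68, top at 56 mm.
- dresser: Bystander: small grey dressing stone 60 x 30 x 25 mm on the station's plate, on the far side of the rails. Origin at the centre of its underside, as for all bystanders with no other note.
- oil: Bystander: oil bottle 34 mm in diameter, 75 mm tall, on the station's plate, on the far side of the rails.
- cork_block: Bystander: cork block 40 x 30 x 25 mm on the station's plate, on the bolt's side of the rails, ahead of the bolt in +x.
- knife_a: Bystander: kitchen knife with a red handle, 280 mm long, lying flat to the right of the station; origin where handle and blade meet, blade along its +x.
- knife_b: Bystander: kitchen knife with a green handle, 240 mm long, lying flat to the left of the station; origin where handle and blade meet, blade along its +x.
- spare_stone: Bystander: loose spare whetstone 180 x 60 x 25 mm lying on the bench to the left of the station.
- bowl: Bystander: white bowl 120 mm in diameter, 50 mm tall, on the bench to the right of the station.
Not all that is in view belongs to the job. What is shaped like the carrier but red or yellow is not meant.

How it is judged:
On the way, in this order (a step that is already met when the one before it is completed fails the run):
1. the board has dropped into its notches, the bolt still drawn back (z of carrier in the frame of station below 0.0325 m and x of carrier in the frame of station between 0.045 and 0.055 m and y of carrier in the frame of station between -0.004 and 0.004 m and angle between carrier's own z axis and vertical below 0.03 rad and value of joint bolt below 0.015 m), for 0.2 s.
2. the bolt is pushed across behind the seated board (z of carrier in the frame of station below 0.0325 m and x of carrier in the frame of station between 0.045 and 0.055 m and y of carrier in the frame of station between -0.004 and 0.004 m and angle between carrier's own z axis and vertical below 0.03 rad and value of joint bolt above 0.034 m), for 0.2 s.
At the end, for the whole second after the job is handed in: The board rests in its notches (underside within 2.5 mm of the rail tops, within 5 mm of the seat along the rails and 4 mm across, level within 0.03 rad, at rest), the bolt is at least 34 of its 40 mm across, and no bystander is 30 mm or more from its starting place (all of step 2 and linear speed of carrier below 0.01 m/s and distance of each of dresser, oil, cork_block, knife_a, knife_b, spare_stone, bowl from where it was at the start of the episode below 0.03 m); the robot touches nothing.
It fails at once if the board is lifted: its underside more than 8 mm above its sliding height (z of carrier in the frame of station above 0.044 m).
It fails at once if the board is tipped by more than 0.15 rad (angle between carrier's own z axis and vertical above 0.15 rad).
It fails at once if a bystander is pushed or carried 30 mm or more (distance of any of dresser, oil, cork_block, knife_a, knife_b, spare_stone, bowl from where it was at the start of the episode above 0.03 m).
It also fails if it takes over 42 s, if anything falls off the work surface, if the arm or the gripper's body presses on something with over 40 N, if the wrist force passes 120 N, or if a joint passes its speed limit or range.

## Working session

There is one attempt and no reset: what is moved stays moved. The work goes in short steps, Python scripts to look and compute and a tool call to move; the robot and the scene stay as the last step left them, time stands still between calls to the robot, and variables do not carry over. Pictures are saved under pics/ and viewed, at most 10 in all, crops included, and the job is handed in when it is done.

Besides the shell and the picture viewer there is one more tool, called after "Call:" by a JSON object that holds its "op" and its "data". send_rows: Moves the arm, as the interface text tells. Its arguments: {"type":"object","properties":{"moves":{"type":"string"},"newtons":{"type":"number"}},"required":["moves"]}

```bash
ls; mkdir -p pics; cat > h.py <<'E'
import numpy as np, cv2, json
from plant import ctrl
def snap(n,f):
    c=ctrl.read_camera(n); cv2.imwrite(f'pics/{f}.png',c['image'][:,:,::-1]); 
    np.savez(f'pics/{f}.npz',**{k:v for k,v in c.items()}); return c
def K(c):
    f=384/2/np.tan(np.radians(float(c['fovy']))/2); return f,float(c['cx']),float(c['cy'])
def proj(c,P):
    f,cx,cy=K(c);E=np.array(c['extrinsics']);p=(np.atleast_2d(P)-E[:3,3])@E[:3,:3]
    return np.c_[cx+f*p[:,0]/-p[:,2],cy-f*p[:,1]/-p[:,2]]
def ray(c,u,v,z):
    f,cx,cy=K(c);E=np.array(c['extrinsics']);d=E[:3,:3]@np.array([(u-cx)/f,-(v-cy)/f,-1]);o=E[:3,3]
    return o+d*(z-o[2])/d[2]
E
python3 - <<'E'
from h import *
for n in('top','scene'):
    c=snap(n,n+'0'); print({k:v for k,v in c.items() if k!='image'})
print(ctrl.get_state())
a=cv2.imread('pics/top0.png')
cv2.imwrite('pics/topbig.png',cv2.resize(a,(800,600)))
E
```

```text
pics
{'fovy': 42.377949764699636, 'cx': 261.08770204882796, 'cy': 184.302372655704, 'extrinsics': array([[-7.40084515e-03,  9.88992343e-01, -1.47781502e-01,
         2.09596557e-01],
       [-9.99921599e-01, -8.81198225e-03, -8.89636420e-03,
        -6.63245642e-04],
       [-1.01006840e-02,  1.47704075e-01,  9.88980021e-01,
         1.78637362e+00],
       [ 0.00000000e+00,  0.00000000e+00,  0.00000000e+00,
         1.00000000e+00]])}
{'fovy': 53.41485424323295, 'cx': 257.0074156437226, 'cy': 189.5357881082928, 'extrinsics': array([[-0.89799466, -0.25163574,  0.3609502 ,  0.89905199],
       [ 0.44      , -0.51795725,  0.73356683,  0.81620377],
       [ 0.00236514,  0.81755718,  0.57584257,  0.74260468],
       [ 0.        ,  0.        ,  0.        ,  1.        ]])}
{'time': 0.1, 'qpos': array([-1.26499261e+00,  2.87131923e-01,  1.57801113e+00, -2.57252784e-05,
        1.27863181e+00, -1.50002469e-01]), 'dq': array([ 0.00185006, -0.00094211, -0.0033866 ,  0.00071225,  0.0021798 ,
        0.00115895]), 'joint_efforts': array([ 6.78417491e-04, -4.07295656e+01, -2.93697256e+01, -1.50391015e-04,
        3.42690837e-03,  3.22693616e-06]), 'eef_pos': array([ 0.29697395, -0.60553348,  0.24405945]), 'tcp_rot': array([ 9.74140881e-01,  2.25938824e-01, -9.71879601e-05, -1.08683745e-03]), 'contact_force': array([-0.28736968, -0.09404775, -0.11808622]), 'wrist_torque': array([-0.0160702 ,  0.02503873,  0.02462004]), 'finger_force': 0.0, 'opening': 0.9973001225191932}
```

View pics/topbig.png

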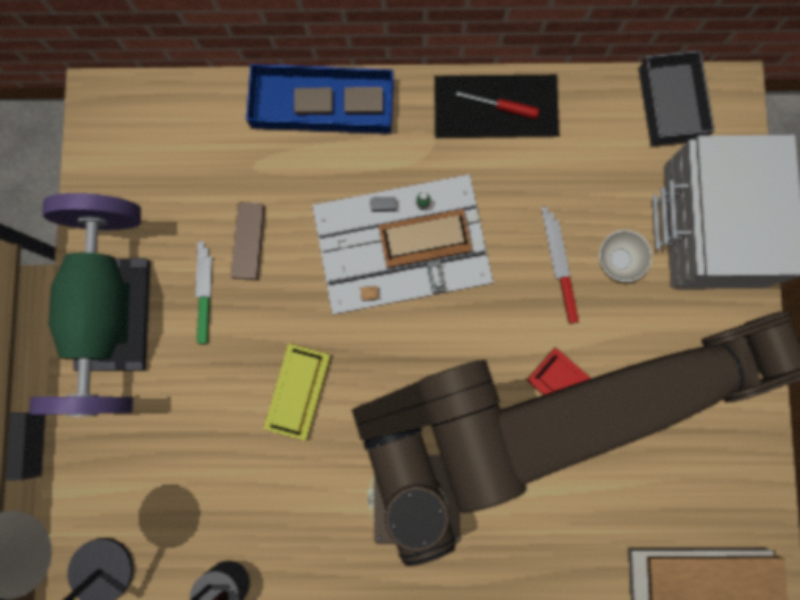

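View pics/scene0.png

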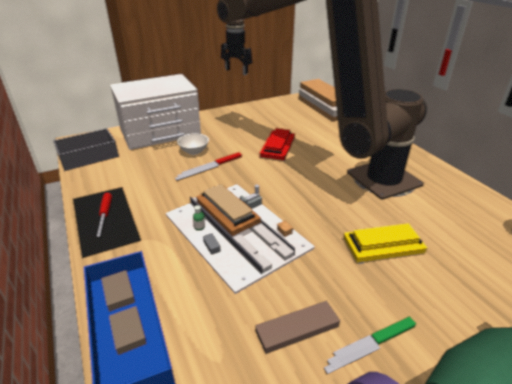

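Candidates for the board (pixels in the 800x600 top view): brown board with tan stone at (427,239) on the station; yellow decoy (298,392); red decoy (558,372); loose stones at (248,240) and in the tray (313,100). The brown one on the rails fits the description. In the scene view it is at (230,212), with the bolt knob at about (256,192).

```bash
cat >> h.py <<'E'
def T(s,P):
    P=np.atleast_2d(P).astype(float)/1000;c,n=np.cos(s[2]),np.sin(s[2])
    return np.c_[s[0]+c*P[:,0]-n*P[:,1],s[1]+n*P[:,0]+c*P[:,1],P[:,2]]
CORN=[[190,-140,12],[-190,-140,12],[-190,125,12],[190,125,12]]
E
python3 - <<'E'
from h import *
from scipy.optimize import least_squares
cs={};quads={}
for n,box,seed in(('top0',(190,100,330,210),None),('scene0',(155,175,320,295),None)):
    c=dict(np.load(f'pics/{n}.npz'));cs[n]=c
    im=c['image'];hsv=cv2.cvtColor(im,cv2.COLOR_RGB2HSV)
    m=((hsv[...,1]<50)&(hsv[...,2]>120)).astype(np.uint8);k=np.zeros_like(m);k[box[1]:box[3],box[0]:box[2]]=1;m*=k
    N,l,st,_=cv2.connectedComponentsWithStats(m);i=1+st[1:,4].argmax()
    pts=np.argwhere(np.isin(l,[j for j in range(1,N) if st[j,4]>150]))[:,::-1].astype(np.int32)
    h=cv2.convexHull(pts)
    q=cv2.approxPolyN(h,4)[0] if hasattr(cv2,'approxPolyN') else cv2.boxPoints(cv2.minAreaRect(h))
    print(n,q.tolist()); quads[n]=q.astype(float)
def match(c,s,q):
    p=proj(c,T(s,CORN)); d=np.linalg.norm(p[:,None]-q[None],axis=2); return (p-q[d.argmin(1)])
c=cs['top0'];w=np.array([ray(c,u,v,.012)[:2] for u,v in quads['top0']]);m=w.mean(0)
for s0 in [np.r_[m,np.pi/2+.15]]:
  for names in(['top0'],['scene0'],['top0','scene0']):
    r=least_squares(lambda s:np.concatenate([match(cs[n],s,quads[n]).ravel() for n in names]),s0)
    print(names,r.x,r.cost,np.round(r.fun,1))
s=r.x
np.save('s.npy',s)
ims=[]
for n,b in(('top0',(190,100,330,210)),('scene0',(155,170,325,295))):
    im=cv2.cvtColor(cs[n]['image'],cv2.COLOR_RGB2BGR);x0,y0,x1,y1=b
    cr=cv2.resize(im[y0:y1,x0:x1],None,fx=4.5,fy=4.5,interpolation=cv2.INTER_CUBIC)
    for pt in proj(cs[n],T(s,CORN+[[-61,116,66],[-61,116,81],[-50,0,36],[-50,0,80]])): cv2.circle(cr,tuple(np.round((pt-[x0,y0]+.5)*4.5).astype(int)),3,(255,0,255),-1)
    cv2.imwrite(f'pics/{n}c.png',cr[:600,:800])
E
```

```text
top0 [[212, 201], [199, 130], [300, 111], [315, 181]]
scene0 [[235, 293], [165, 213], [245, 181], [314, 247]]
['top0'] [0.5744471  0.0298032  1.75501002] 0.3383516077185204 [ 0.1  0.5  0.2  0.2 -0.1 -0.3 -0.2 -0.4]
['scene0'] [0.5704929  0.03656085 1.72562515] 23.525075338506635 [-1.1 -1.   3.  -1.7 -4.5  2.6  2.1  0.9]
['top0', 'scene0'] [0.57188301 0.03324491 1.73900423] 32.257747437993416 [-0.3  0.3 -0.   1.6 -1.4  1.3 -1.9 -0.4 -0.8 -1.7  1.8 -1.6 -6.2  2.2
  1.3 -0.4]
```

View pics/scene0c.png

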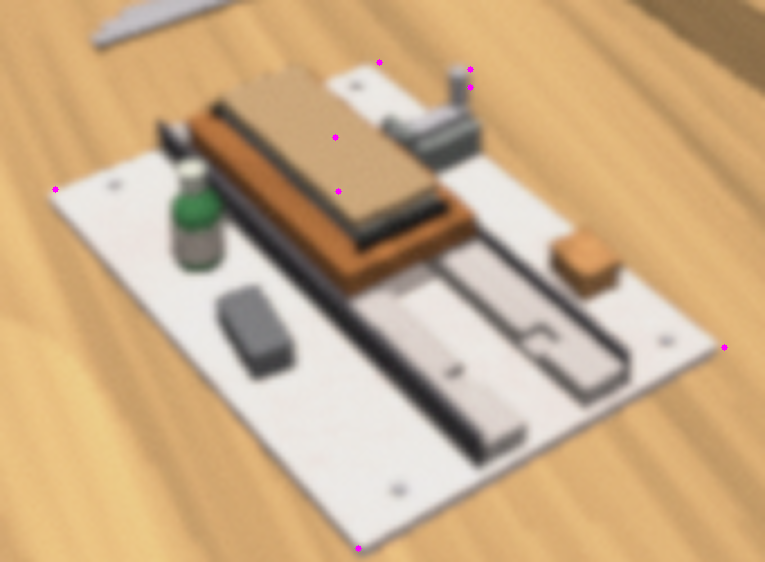

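Call:
{"op": "send_rows", "data": {"moves": "0 0 0.043 0.9 -0.6 0 -1;0 0 0.043 0.9 -0.6 0 -1;0 0 0.043 0.9 -0.6 0 -1;0 0 0.043 0.9 -0.6 0 -1;0 0 0.043 0.9 -0.6 0 -1", "newtons": 40}}

```text
time: 0.72
eef_pos: [0.4068, -0.4171, 0.2449]
tcp_rot: [0.996, 0.094, -0.0, -0.0]
contact_force: [0.7, 0.8, -0.6]
opening: 0.002
finger_force: 0.0
```

```bash
cat >> h.py <<'E'
from scipy.spatial.transform import Rotation as R
def go(s,P):  # tool-axis shift (units) to bring TCP to station mm point P; turn to align tool y with station -x
    st=ctrl.get_state();r=R.from_quat(st['tcp_rot']);w=T(s,P)[0]
    want=R.from_matrix(np.array([[np.sin(s[2]),-np.cos(s[2]),0],[-np.cos(s[2]),-np.sin(s[2]),0],[0,0,-1]]).T.T)
    X=np.array([np.sin(s[2]),-np.cos(s[2]),0]);Y=np.array([-np.cos(s[2]),-np.sin(s[2]),0])
    want=R.from_matrix(np.c_[X,Y,np.cross(X,Y)])
    print('turn',np.round((r.inv()*want).as_rotvec()/2/np.pi,4),'shift',np.round(r.inv().apply(w-st['eef_pos'])/.2,4))
    d=st['eef_pos'][:2]-s[:2];c,n=np.cos(s[2]),np.sin(s[2])
    print('t',st['time'],'tcp in station mm',np.round([1e3*(c*d[0]+n*d[1]),1e3*(-n*d[0]+c*d[1]),1e3*st['eef_pos'][2]],1),'F',np.round(st['contact_force'],1),'open',round(st['opening'],3),'q',np.round(st['qpos'],2))
E
python3 - <<'E'
from h import *
np.save('s.npy',[0.5744471,0.0298032,1.75501]);s=np.load('s.npy')
go(s,[-130,40,250]); print(ctrl.finger_overhang)
E
```

```text
turn [-0.0001  0.0001  0.0008] shift [ 1.04   -1.3879 -0.0247]
t 0.725 tcp in station mm [-408.6  246.7  244.9] F [ 0.7  0.8 -0.6] open 0.002 q [-0.97  0.09  1.81  0.    1.25  0.41]
0.014
```

Call:
{"op": "send_rows", "data": {"moves": "0 0 0.0008 0.8 -1 0 -1;0 0 0.0008 0.8 -1 0 -1;0 0 0.0008 0.8 -1 0 -1;0 0 0.0008 0.8 -1 0 -1;0 0 0.0008 0.8 -1 0 -1;0 0 0.0008 0.8 -1 0 -1"}}

```text
time: 1.48
eef_pos: [0.5262, -0.1938, 0.245]
tcp_rot: [0.996, 0.09, -0.0, 0.0]
contact_force: [0.1, -0.4, 0.6]
opening: 0.001
finger_force: 0.0
```

```bash
python3 - <<'E'
from h import *
s=np.load('s.npy'); go(s,[-130,40,250])
c=snap('wrist','w1');print(c['fovy'],c['cx'],c['cy'],c['extrinsics'])
im=cv2.imread('pics/w1.png')
pts=CORN+[[-61,116,66],[-61,114,81],[50,0,30],[-46,123.5,40],[-76,123.5,40],[-185,21.5,30],[-185,51.5,30],[-185,-21.5,30],[-185,-51.5,30]]
for p in proj(c,T(s,pts)): cv2.circle(im,tuple(np.round(p).astype(int)),2,(255,0,255),-1)
cv2.imwrite('pics/w1m.png',cv2.resize(im,(800,600)))
E
```

```text
turn [ 0.0001  0.0001 -0.0005] shift [ 0.2408 -0.4058 -0.0251]
t 1.475 tcp in station mm [-211.    88.4  245. ] F [ 0.1 -0.4  0.6] open 0.001 q [-0.53  0.04  1.86 -0.    1.25  0.86]
59.14461565900005 242.69493159600137 193.58581848152988 [[ 1.79459957e-01  9.38294878e-01  2.95629576e-01  6.00989643e-01]
 [-9.83765209e-01  1.71278074e-01  5.35708348e-02 -1.79467599e-01]
 [-3.69624442e-04 -3.00443911e-01  9.53799413e-01  3.72408574e-01]
 [ 0.00000000e+00  0.00000000e+00  0.00000000e+00  1.00000000e+00]]
```

View pics/w1m.png

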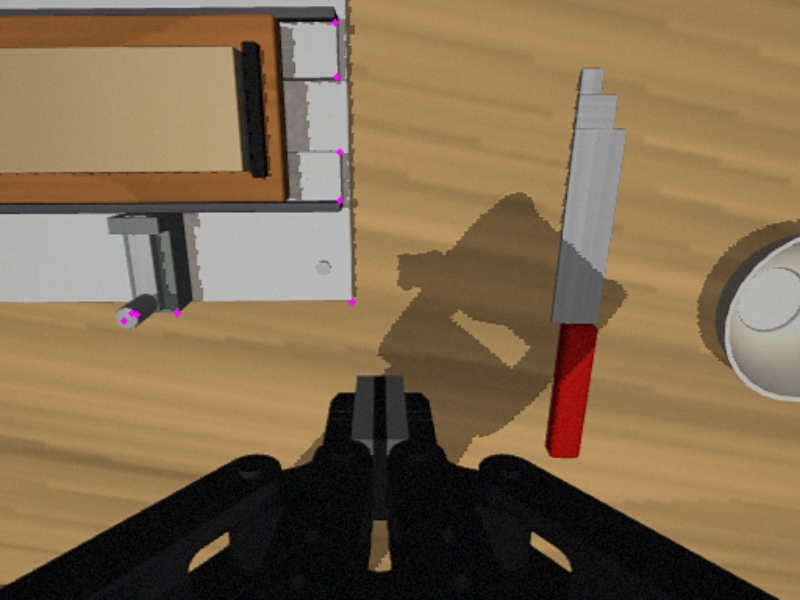

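The wrist view shows the station pose fits (rail ends at (337,22) and (340,200)). The board's tail edge runs from (275,15) to (287,200) and the knob is at (127,317).

```bash
python3 - <<'E'
from h import *
s=np.load('s.npy');c=dict(np.load('pics/w1.npz'))
def S(w):
    d=w[:2]-s[:2];a,n=np.cos(s[2]),np.sin(s[2]);return np.round([1e3*(a*d[0]+n*d[1]),1e3*(-n*d[0]+a*d[1])],1)
for u,v,z in((275,15,.058),(287,200,.058),(127,317,.081),(352,302,.012),(340,200,.03),(336,22,.03)): print(u,v,S(ray(c,u*.64,v*.64,z)))
go(s,[-200,0,100])
E
```

```text
275 15 [-155.2  -49.4]
287 200 [-156.2   47.9]
127 317 [-63.1 112.4]
352 302 [-190.6  125.3]
340 200 [-185.2   51.2]
336 22 [-185.6  -51.1]
turn [ 0.0001  0.0001 -0.0008] shift [ 0.4444 -0.0602  0.7249]
t 1.525 tcp in station mm [-211.6   88.8  245. ] F [-0.2  0.1  0.5] open 0.002 q [-0.53  0.04  1.86 -0.    1.25  0.86]
```

Call:
{"op": "send_rows", "data": {"moves": "0 0 -0.0008 0.44 -0.06 0.5 -1;0 0 -0.0008 0.44 -0.06 0.5 -1;0 0 -0.0008 0.44 -0.06 0.7 -1;0 0 -0.0008 0.44 -0.06 0.955 -1;0 0 -0.0008 0.44 -0.06 0.955 -1;0 0 -0.0008 0.44 -0.06 0.955 -1;0 0 -0.0008 0.44 -0.06 0.955 -1"}}

```text
time: 2.4
eef_pos: [0.6126, -0.167, 0.0578]
tcp_rot: [0.996, 0.092, 0.003, 0.001]
contact_force: [-0.6, -0.2, 0.6]
opening: -0.003
finger_force: 0.0
```

```bash
python3 - <<'E'
from h import *
s=np.load('s.npy'); go(s,[-170,0,54])
E
```

```text
turn [ 0.0005 -0.0008  0.0001] shift [-0.0071 -0.1525  0.0187]
t 2.4 tcp in station mm [-200.5   -1.4   57.8] F [-0.6 -0.2  0.6] open -0.003 q [-0.43  0.41  1.79 -0.    0.93  0.96]
```

Call:
{"op": "send_rows", "data": {"moves": "0 0 0 0 -0.05 0 -1;0 0 0 0 -0.1 0 -1;0 0 0 0 -0.125 0 -1;0 0 0 0 -0.15 0 -1;0 0 0 0 -0.175 0 -1;0 0 0 0 -0.2 0 -1;0 0 0 0 -0.225 0 -1;0 0 0 0 -0.25 0 -1;0 0 0 0 -0.25 0 -1"}}

```text
time: 3.52
eef_pos: [0.6014, -0.1156, 0.0544]
tcp_rot: [0.996, 0.093, -0.0, -0.0]
contact_force: [-0.2, -0.9, 0.1]
opening: -0.0
finger_force: 0.8
```

```bash
python3 - <<'E'
from h import *
s=np.load('s.npy'); go(s,[-75,0,54])
E
```

```text
turn [-0.0001  0.      0.0002] shift [ 0.0012 -0.3645  0.0023]
t 3.525 tcp in station mm [-1.479e+02  1.000e-01  5.440e+01] F [-0.2 -0.9  0.1] open -0.0 q [-0.36  0.37  1.85  0.    0.92  1.03]
```

Call:
{"op": "send_rows", "data": {"moves": "0 0 0 0 -0.025 0 -1;0 0 0 0 -0.05 0 -1;0 0 0 0 -0.075 0 -1;0 0 0 0 -0.1 0 -1;0 0 0 0 -0.125 0 -1;0 0 0 0 -0.15 0 -1;0 0 0 0 -0.175 0 -1;0 0 0 0 -0.2 0 -1;0 0 0 0 -0.225 0 -1;0 0 0 0 -0.25 0 -1;0 0 0 0 -0.275 0 -1;0 0 0 0 -0.3 0 -1"}}

```text
time: 5.03
eef_pos: [0.5904, -0.057, 0.0544]
tcp_rot: [0.996, 0.093, 0.0, 0.0]
contact_force: [1.1, -4.1, 1.1]
opening: -0.001
finger_force: 2.2
```

```bash
python3 - <<'E'
from h import *
s=np.load('s.npy'); go(s,[-66,0,54])
c=snap('wrist','w2')
im=cv2.imread('pics/w2.png')
cv2.imwrite('pics/w2m.png',cv2.resize(im,(800,600)))
E
```

```text
turn [ 0.     -0.      0.0002] shift [ 0.0014 -0.1113  0.002 ]
t 5.025 tcp in station mm [-88.3   0.2  54.4] F [ 1.1 -4.1  1.1] open -0.001 q [-0.27  0.34  1.9  -0.    0.91  1.12]
```

View pics/w2m.png

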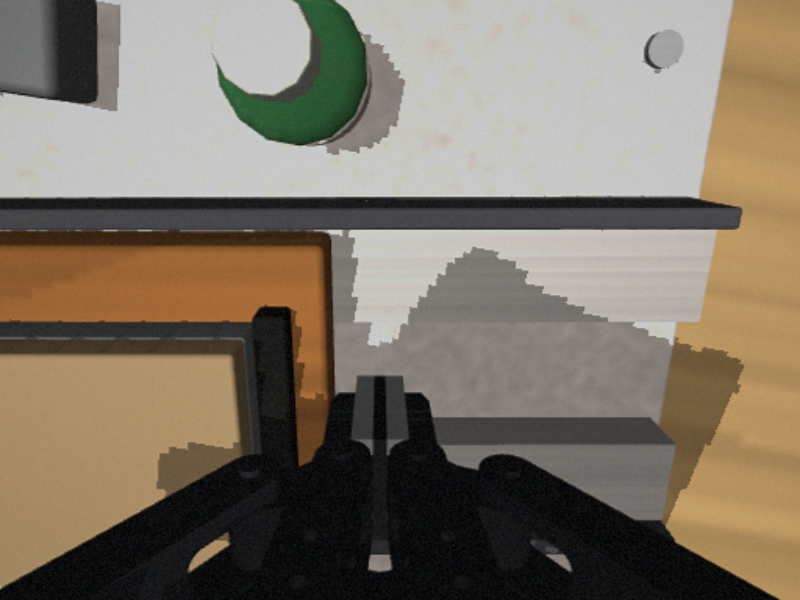

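The board is straight against the guides. Its tail edge is at u≈333, touching the left finger.

```bash
python3 - <<'E'
from h import *
s=np.load('s.npy');c=dict(np.load('pics/w2.npz'))
for u,v in((331,240),(335,390)):
    d=ray(c,u*.64,v*.64,.058)[:2]-s[:2];a,n=np.cos(s[2]),np.sin(s[2]);print(1e3*(a*d[0]+n*d[1]),1e3*(-n*d[0]+a*d[1]))
E
```

```text
-76.03552981349101 -52.454546947314064
-76.04221679663875 -13.192702895321363
```

Call:
{"op": "send_rows", "data": {"moves": "0 0 0 0 -0.02 0 -1;0 0 0 0 -0.04 0 -1;0 0 0 0 -0.06 0 -1;0 0 0 0 -0.08 0 -1;0 0 0 0 -0.09 0 -1;0 0 0 0 -0.1 0 -1;0 0 0 0 -0.108 0 -1;0 0 0 0 -0.115 0 -1;0 0 0 0 -0.12 0 -1;0 0 0 0 -0.125 0 -1;0 0 0 0 -0.125 0 -1"}}

```text
time: 6.45
eef_pos: [0.5855, -0.0324, 0.0541]
tcp_rot: [0.996, 0.093, -0.0, -0.0]
contact_force: [-0.6, -2.8, -0.4]
opening: -0.002
finger_force: 1.5
```

```bash
python3 - <<'E'
from h import *
s=np.load('s.npy'); go(s,[-62.3,0,54])
E
```

```text
turn [-0.0001  0.0001  0.0002] shift [ 0.0026 -0.0045  0.0003]
t 6.45 tcp in station mm [-63.2   0.5  54.1] F [-0.6 -2.8 -0.4] open -0.002 q [-0.23  0.32  1.91  0.    0.9   1.16]
```

Call:
{"op": "send_rows", "data": {"moves": "0 0 0 0 -0.005 0 -1;0 0 0 0 -0.01 0 -1;0 0 0 0 -0.015 0 -1;0 0 0 0 -0.015 0 -1"}}

```text
time: 6.95
eef_pos: [0.5854, -0.0312, 0.0542]
tcp_rot: [0.996, 0.093, 0.0, 0.001]
contact_force: [0.8, -8.0, -2.7]
opening: -0.001
finger_force: 4.0
```

```bash
python3 - <<'E'
from h import *
s=np.load('s.npy'); go(s,[-62.3,0,54])
E
```

```text
turn [0.0005 0.     0.0004] shift [0.0022 0.0018 0.0008]
t 6.95 tcp in station mm [-61.9   0.4  54.2] F [ 0.8 -8.  -2.7] open -0.001 q [-0.23  0.32  1.92 -0.    0.9   1.16]
```

Call:
{"op": "send_rows", "data": {"moves": "0 0 0 0 -0.01 0 -1;0 0 0 0 -0.02 0 -1;0 0 0 0 -0.02 0 -1"}}

```text
time: 7.32
eef_pos: [0.5856, -0.0305, 0.0546]
tcp_rot: [0.996, 0.094, 0.001, 0.005]
contact_force: [1.6, -17.2, -4.0]
opening: -0.002
finger_force: 8.8
```

```bash
python3 - <<'E'
from h import *
s=np.load('s.npy'); go(s,[-62.3,0,54])
E
```

```text
turn [ 0.0016 -0.0002  0.0006] shift [0.0003 0.0047 0.0031]
t 7.325 tcp in station mm [-61.4   0.1  54.6] F [  1.6 -17.2  -4. ] open -0.002 q [-0.22  0.32  1.92 -0.01  0.9   1.17]
```

It stands firm at 17 N, so it is seated. I back off, rise and look.

Call:
{"op": "send_rows", "data": {"moves": "0 0 0 0 0.05 0 -1;0 0 0 0 0.2 0 -1;0 0 0 0 0.2 0 -1;0 0 0 0 0.2 -0.4 -1;0 0 0 -0.6 0.2 -0.7 -1;0 0 0 -0.9 0.2 -0.7 -1;0 0 0 -0.9 0.2 -0.7 -1;0 0 0 -0.9 0.2 -0.7 -1;0 0 0 -0.9 0.2 -0.7 -1;0 0 0 -0.9 0.2 -0.7 -1"}}

```text
time: 8.57
eef_pos: [0.4157, -0.0979, 0.1939]
tcp_rot: [0.996, 0.093, -0.0, -0.001]
contact_force: [-0.2, 0.4, -0.2]
opening: 0.001
finger_force: 0.0
```

```bash
python3 - <<'E'
from h import *
s=np.load('s.npy'); go(s,[-61,146,74])
c=snap('wrist','w3')
im=cv2.imread('pics/w3.png')
def box(x,y,z): return [[x,y,z]]
for P,col in(([[-50,-50,52],[-50,50,52]],(255,0,255)),([[-50,-50,58],[-50,50,58]],(255,255,0)),([[-61,116,81],[-61,76,81]],(0,255,0))):
    for p in proj(c,T(s,P)): cv2.circle(im,tuple(np.round(p).astype(int)),2,col,-1)
cv2.imwrite('pics/w3m.png',cv2.resize(im,(800,600)))
E
```

```text
turn [-0.0002  0.0001  0.0003] shift [ 0.1677 -0.1762  0.5997]
t 8.575 tcp in station mm [-96.4 179.4 193.9] F [-0.2  0.4 -0.2] open 0.001 q [-0.47 -0.24  2.21  0.    1.17  0.91]
```

View pics/w3m.png

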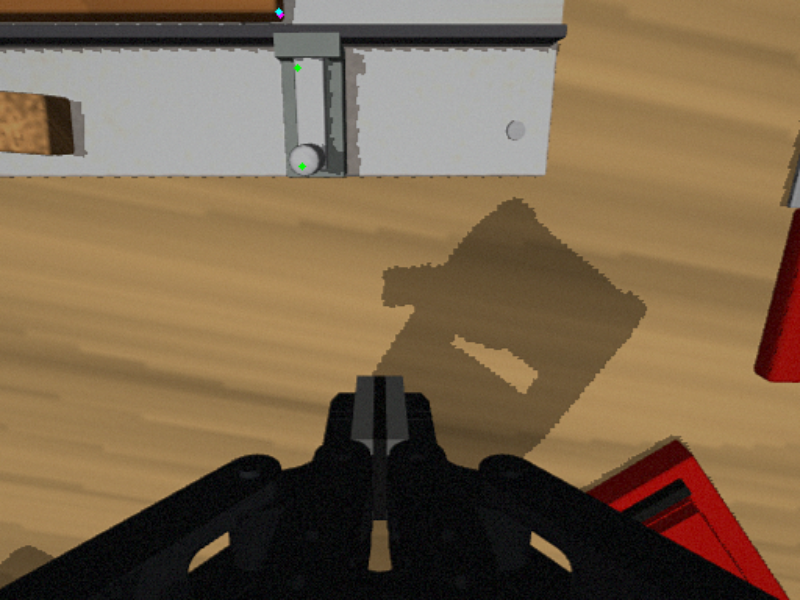

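Call:
{"op": "send_rows", "data": {"moves": "0 0 0 0.168 -0.176 0 -1;0 0 0 0.168 -0.176 0.3 -1;0 0 0 0.168 -0.176 0.6 -1;0 0 0 0.168 -0.176 0.6 -1;0 0 0 0.168 -0.176 0.6 -1;0 0 0 0.168 -0.176 0.6 -1"}}

```text
time: 9.38
eef_pos: [0.4439, -0.0584, 0.0773]
tcp_rot: [0.996, 0.093, 0.003, 0.001]
contact_force: [-0.0, -1.0, -0.6]
opening: 0.002
finger_force: 0.0
```

```bash
python3 - <<'E'
from h import *
s=np.load('s.npy'); go(s,[-61,94,74])
E
```

```text
turn [ 0.0005 -0.0008  0.0002] shift [ 0.2523 -0.0088  0.0177]
t 9.375 tcp in station mm [-62.8 144.5  77.3] F [-0.  -1.  -0.6] open 0.002 q [-0.36 -0.    2.24  0.    0.9   1.03]
```

Call:
{"op": "send_rows", "data": {"moves": "0 0 0 0.03 0 0 -1;0 0 0 0.06 0 0 -1;0 0 0 0.09 0 0 -1;0 0 0 0.115 0 0 -1;0 0 0 0.14 0 0 -1;0 0 0 0.165 0 0 -1;0 0 0 0.19 0 0 -1;0 0 0 0.215 0 0 -1;0 0 0 0.235 0 0 -1;0 0 0 0.25 0 0 -1;0 0 0 0.25 0 0 -1"}}

```text
time: 10.75
eef_pos: [0.491, -0.0482, 0.0743]
tcp_rot: [0.996, 0.093, 0.0, -0.0]
contact_force: [-0.6, -0.1, -0.1]
opening: 0.002
finger_force: 0.1
```

```bash
python3 - <<'E'
from h import *
s=np.load('s.npy'); go(s,[-61,94,74])
E
```

```text
turn [-0.     -0.0001  0.0002] shift [ 0.0114 -0.0021  0.0014]
t 10.75 tcp in station mm [-61.4  96.3  74.3] F [-0.6 -0.1 -0.1] open 0.002 q [-0.3   0.11  2.13  0.    0.9   1.08]
```

Now I push on to the bolt's end stop, watching the force.

Call:
{"op": "send_rows", "data": {"moves": "0 0 0 0.01 0 0 -1;0 0 0 0.02 0 0 -1;0 0 0 0.02 0 0 -1"}}

```text
time: 11.12
eef_pos: [0.4939, -0.0476, 0.0742]
tcp_rot: [0.996, 0.093, -0.001, -0.0]
contact_force: [-4.0, -2.6, 2.6]
opening: 0.002
finger_force: 2.5
```

```bash
python3 - <<'E'
from h import *
s=np.load('s.npy'); go(s,[-61,94,74])
E
```

```text
turn [-0.0001  0.0004  0.0003] shift [-0.0032 -0.0019  0.0011]
t 11.125 tcp in station mm [-61.4  93.4  74.2] F [-4.  -2.6  2.6] open 0.002 q [-0.3   0.11  2.13 -0.    0.9   1.08]
```

Call:
{"op": "send_rows", "data": {"moves": "0 0 0 0.01 0 0 -1;0 0 0 0.02 0 0 -1;0 0 0 0.02 0 0 -1"}}

```text
time: 11.5
eef_pos: [0.4942, -0.0475, 0.0741]
tcp_rot: [0.996, 0.094, -0.007, -0.0]
contact_force: [-17.8, -5.6, 13.9]
opening: -0.001
finger_force: 9.2
```

```bash
python3 - <<'E'
from h import *
s=np.load('s.npy'); go(s,[-61,94,74])
E
```

```text
turn [-0.0002  0.0022  0.0006] shift [-0.0049 -0.0017  0.0008]
t 11.5 tcp in station mm [-61.3  93.   74.1] F [-17.8  -5.6  13.9] open -0.001 q [-0.3   0.12  2.12 -0.01  0.92  1.09]
```

The stop is firm (0.3 mm of travel at 18 N). I retreat outward, then up and aside.

Call:
{"op": "send_rows", "data": {"moves": "0 0 0 -0.05 0 0 -1;0 0 0 -0.25 0 0 -1;0 0 0 -0.25 0 0 -1;0 0 0 -0.25 0 -0.3 -1;0 0 0 -0.35 0.2 -0.7 -1;0 0 0 -0.35 0.2 -0.7 -1;0 0 0 -0.35 0.2 -0.7 -1;0 0 0 -0.35 0.2 -0.7 -1;0 0 0 -0.35 0.2 -0.7 -1"}}

```text
time: 12.62
eef_pos: [0.4364, -0.0981, 0.2122]
tcp_rot: [0.996, 0.093, -0.001, -0.001]
contact_force: [-0.5, -0.7, -1.2]
opening: 0.003
finger_force: 0.0
```

```bash
python3 - <<'E'
from h import *
s=np.load('s.npy'); go(s,[-61,146,74])
c=snap('wrist','w4')
im=cv2.imread('pics/w4.png')
for P,col in(([[-50,-50,52],[-50,50,52]],(255,0,255)),([[-61,76,81]],(0,255,0))):
    for p in proj(c,T(s,P)): cv2.circle(im,tuple(np.round(p).astype(int)),2,col,-1)
cv2.imwrite('pics/w4m.png',cv2.resize(im,(800,600)))
E
```

```text
turn [-0.0004  0.0004  0.0003] shift [ 0.0678 -0.1955  0.6913]
t 12.625 tcp in station mm [-100.5  159.1  212.2] F [-0.5 -0.7 -1.2] open 0.003 q [-0.45 -0.2   2.15  0.    1.2   0.94]
```

View pics/w4m.png

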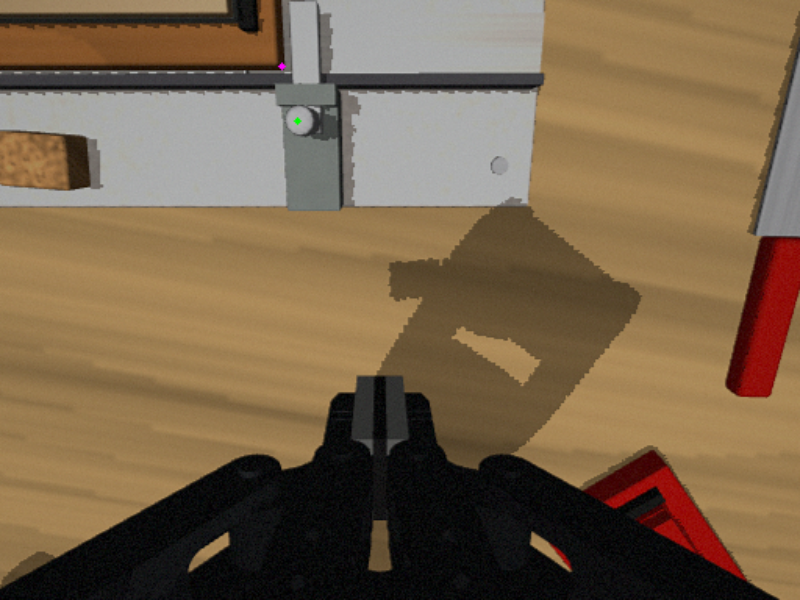

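The bolt is fully across: the knob at (301,121) lies on the predicted mark. It sits behind the seated board's tail corner at (283,67), and the hand is clear.

```bash
python3 -c "
from plant import ctrl
print(ctrl.sign_off())"
```

```text
the job is handed in; nothing more can be done
None
```

The board is pushed home in its notches, the bolt is fully across behind its tail, the hand is clear, and the job was handed in at about 12.6 s (sign-off gave no verdict).

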